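Set up the folding display stand with the tall finds board

TASK

Set up the folding display stand: first raise both of its hinged wings fully upright, then draw the tallest board straight up out of the slotted rack and stand it on the display stand, gently and centred, its lower edge behind the front lip and its face leaning back against both wings. Leave the other two boards in the rack and the things lying around where they are.

Things in the scene. Friction and masses are not known exactly. Their poses are not given: they have to be found in the camera images.
- stand: light wooden fold-flat display stand, immovable. Origin on the desk; x points from the front lip to the back, y left, z up. Base: x -65..+75, y -86..+86, 14 mm thick. A lip along y at the front edge (x -65..-57) rises to 30 mm above the desk. Behind it the strip x -57..-31 of the base takes the board's lower edge. A wing hinges up at each side.
- wing_left (a joint): left wing's hinge, along stand x at y +70, z 14 mm. 0 = flat outward (+y), pi/2 = upright, at a stop; stiff (0.15 N m), stays where left. Wing 8 mm thick, 120 long: panel for 54 mm from the hinge, then a window 56 long, 49 wide or more, then a round grip bar, 10 mm diameter, parallel to the hinge. Upright, its front edge slopes back 15 degrees: stand x -31 at the base, -1 at the top (z 129).
- wing_right (a joint): hinge of the right wing, the mirror image: at y -70, 0 = folded flat outward to the stand's right (-y), pi/2 = upright.
- wing_left_bar (a point): middle of the left wing's round grip bar, 115 mm from the hinge axis; the bar lies along the stand's x axis
- wing_left_hinge (a point): point on the left hinge axis level with the middle of the bar (same stand x)
- wing_right_bar (a point): middle of the right wing's round grip bar, 115 mm from the hinge axis; the bar lies along the stand's x axis
- wing_right_hinge (a point): point on the right hinge axis level with the middle of the bar (same stand x)
- rack: brown wooden rack block, 130 (x) x 160 (y) x 45 mm high, does not move. Origin on the desk under its centre. Three grooves along its y axis, 11 mm wide and 33 mm deep (floor 12 mm above the desk), at x -40, 0 and +40 mm.
- tall_board: the tallest board: plywood with paper faces, 200 mm wide (y) x 150 mm high (z) x 8 mm thick (x), 0.16 kg, standing upright in any of the three grooves. Origin at the middle of its lower edge. Both faces are alike.
- tall_board_top (a point): middle of the upper edge of the tallest board, 150 mm above its lower edge
- low_board: board 200 mm wide x 85 mm high x 8 mm thick, standing in another groove; stays there. Origin at the middle of its lower edge
- narrow_board: board 110 mm wide x 105 mm high x 8 mm thick, standing in another groove; stays there. Origin at the middle of its lower edge
- bottle: small white bottle with blue cap, 38 mm diameter, 71 mm high, behind the stand; bystander. Origin at its underside
- tape: roll of tape lying flat, 100 mm diameter, 25 mm high; bystander. Origin at its underside
- eraser: eraser 21 x 44 x 11 mm; bystander. Origin at its underside

How it is judged:
By the outcome, as a careful person would: the job done as asked, in the order asked, and still so for the second after the job is handed in, with the robot touching nothing.
It also fails if it takes over 70 s, if anything falls off the work surface, if the arm or the gripper's body presses on something with over 40 N, if the wrist force passes 120 N, or if a joint passes its speed limit or range.

ROBOT

A 7-joint arm with a two-finger parallel gripper is mounted at the origin on a cart in front of the work surface, level with it; the furniture and walls round the work are solid. World frame = base frame: x ahead of the robot, y to its left, z up, the work surface at z = 0. Lengths are in mm, angles in rad, forces in N, time in s.
With the tool pointing down it reaches from about 350 to 900 mm from the base axis. Payload 19.9 kg.
Tool frame: the origin (TCP) lies midway between the tips of the shut fingers; the grasp point (between the pads) lies 19 mm behind it; z points along the fingers, y is the line along which they close (so a half turn about z gives the same grasp; the last joint's range is limited). The gripper opens to 94 mm and grips with 3 to 60 N. Pads are 16 mm wide; open, the fingers measure 119 mm over their backs; the gripper's body (75 mm by 177 mm) begins 78 mm behind the grasp point.
Start: joints at [-1.173, 0.417, -0.01, 1.614, 0.005, 1.111, -0.053], TCP at [266.086, 565.506, 205.425] pointing down, gripper open.
Joint ranges: [-2.81, 2.81], [-0.39, 2.02], [-1.27, 1.25], [0.06, 2.57], [-1.19, 4.33], [0.19, 2], [-2.82, 2.82]. Speed limits (rad/s): [1.89, 1.89, 2.39, 2.39, 3.01, 3.01, 3.01].

INTERFACE

Orientations are given as a rotation vector (axis times angle).
In Python, from workcell import * gives the robot as it stands.
- The arm moves only by the shell command python3 -m creep 'ROWS' [FORCE]. ROWS is JSON, a list of rows, each an object with "travel": the shift along the tool's x, y, z in cm, a list of three; "rot": the turn, a rotation vector about the tool's x, y, z in rad, a list of three; "jaw": the opening, from -1 (shut) to 1 (fully open). A call has 1 to 8 rows; each row is the pose to reach, as a shift and turn from the pose commanded when the call began, along the tool's axes at that moment; what a row does not reach only later rows make up. A row lasts 1/10 s, in which the tool goes at most 50 mm and 8.59 degrees, less where a joint would pass 70% of its speed; a pose out of reach is approached as far as the arm can. A call with a gripper value outside its range is refused whole. The fingers move at their own pace and stop on an object; FORCE is the grip in N (left out, the last holds). Time passes only in rows, so rows that repeat a pose let the fingers close. It gives the time, the measured TCP pose, the force, the opening and the grip force at its end, in the units of the state.
- get_state(): the state, without advancing time (a new reading comes with each control period).
- snapshot(name): name is "side" or "top"; returns (picture, depth): 400x640x3 uint8, red, green, blue; 400x640 float32, mm along the optical axis (not along the pixel's ray), 0 where there is no reading.
- camera_model(name): a dict with "intrinsics" (3x3 intrinsics, pixels), "view" (4x4, takes a point from world to camera coordinates). Camera axes: x right, y down, z forward; pixel columns grow to the right and rows downward; lengths in mm; the calibration is good to about 2 mm. A picture is of the moment at which its call begins. camera_model takes no time and is no camera call.
- sign_off(): hands the job in; it is judged then, once.
The state is a dict: "t": time; "q": joint angles; "qd": joint speeds; "joint_efforts": joint torques, N m; "position": TCP position; "orientation": TCP orientation; "force": force on the tool from outside, world axes, zero at the start; "ft_torque": the same for the moment, N m; "finger_gap": opening from 0.0 (shut) to 1.0 (fully open); "gripper_force": force on a finger pad.
Only numpy, scipy, OpenCV 4.12 (cv2) and the standard library are available. Lean on these libraries where they do the work, as an engineer would, in place of code of your own. Each camera call takes 0.05 s, during which the arm holds its last target. There are 200 camera calls.

## Working session

There is one attempt and no reset: what is moved stays moved. The work goes in short steps, Python scripts to look and compute and a shell command to move; the robot and the scene stay as the last step left them, time stands still between calls to the robot, and variables do not carry over. Pictures are saved under pics/ and viewed, at most 10 in all, crops included, and the job is handed in when it is done.

```bash
ls; mkdir -p pics; cat > h.py <<'E'
from workcell import *
import numpy as np, cv2
from scipy.spatial.transform import Rotation as R
def cloud(n):
    im,d=snapshot(n); c=camera_model(n); K=np.array(c['intrinsics']); V=np.linalg.inv(np.array(c['view']))
    v,u=np.mgrid[:400,:640]
    P=np.stack([(u-K[0,2])/K[0,0]*d,(v-K[1,2])/K[1,1]*d,d,np.ones_like(d)],-1)@V.T
    P=P[...,:3]; P[d==0]=np.nan
    return im,P
E
python3 - <<'E'
from h import *
s=get_state(); print(s)
for n in('top','side'):
    im,P=cloud(n); np.savez('c_'+n,im=im,P=P)
    cv2.imwrite(f'pics/{n}0.png',im[...,::-1]); c=camera_model(n); print(np.round(c['view'],3),c['intrinsics'])
E
```

```text
pics
{'t': 0.0, 'q': array([-1.17251091,  0.41794158, -0.0103116 ,  1.61416049,  0.00469694,
        1.11067057, -0.05300913]), 'qd': array([ 1.10284303e-03,  3.09481072e-06,  2.66491544e-04,  2.51661347e-03,
        7.72402827e-04, -1.13234842e-03, -1.53133027e-04]), 'joint_efforts': array([ 2.42006390e-03, -8.51268339e+01,  6.40497040e-01, -4.25991940e+01,
       -4.86641214e-02,  1.87266368e-02,  1.37092779e-04]), 'position': array([265.94271659, 565.19800085, 204.85120389]), 'orientation': array([-6.85213595e-01, -3.06577984e+00,  1.79581649e-03]), 'force': array([ 0.35699651, -0.03718734, -1.19073714]), 'ft_torque': array([-0.01972244,  0.05785396, -0.01161384]), 'gripper_force': 0.0, 'finger_gap': 0.995926585421726}
[[-8.000000e-03 -1.000000e+00  1.300000e-02  2.905900e+01]
 [-9.950000e-01  6.000000e-03 -9.900000e-02  5.710140e+02]
 [ 9.900000e-02 -1.300000e-02 -9.950000e-01  1.312009e+03]
 [ 0.000000e+00  0.000000e+00  0.000000e+00  1.000000e+00]] [[395.0911744    0.         318.65524364]
 [  0.         395.0911744  201.38278444]
 [  0.           0.           1.        ]]
[[ 9.630000e-01 -2.700000e-01  4.000000e-03 -5.317270e+02]
 [-1.690000e-01 -6.140000e-01 -7.710000e-01  2.109910e+02]
 [ 2.100000e-01  7.420000e-01 -6.370000e-01  1.106279e+03]
 [ 0.000000e+00  0.000000e+00  0.000000e+00  1.000000e+00]] [[445.90038766   0.         323.02549323]
 [  0.         445.90038766 201.80621072]
 [  0.           0.           1.        ]]
```

View pics/top0.png

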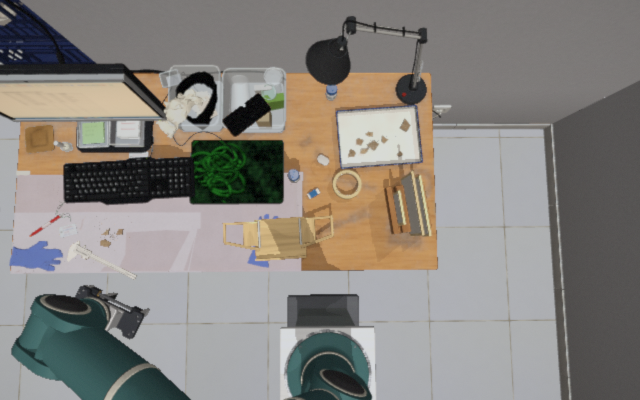

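View pics/side0.png

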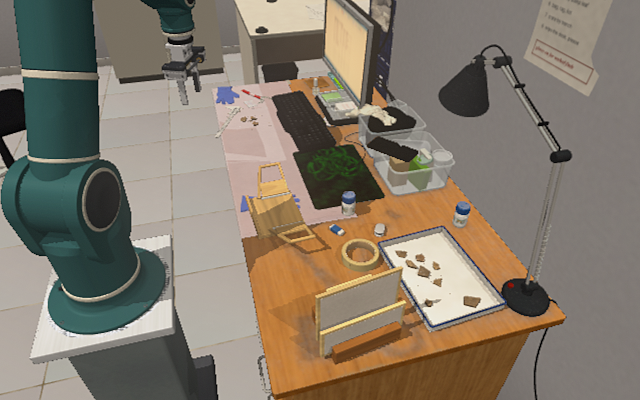

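The top view shows the stand at about (280,238), with its wings flat at (240,234) and (318,229), and the rack at about (408,207). I'll enlarge both areas.

```bash
python3 - <<'E'
import numpy as np,cv2
d=np.load('c_top.npz');im,P=d['im'],d['P']
a=cv2.resize(im[200:270,215:340],None,fx=6,fy=6,interpolation=cv2.INTER_CUBIC)[:300*2]
b=cv2.resize(im[165:245,375:440],None,fx=7,fy=7,interpolation=cv2.INTER_CUBIC)
cv2.imwrite('pics/a.png',a[...,::-1])
d2=np.load('c_side.npz');im2=d2['im']
c=cv2.resize(im2[150:265,235:335],None,fx=4,fy=4,interpolation=cv2.INTER_CUBIC)
e=cv2.resize(im2[255:370,305:415],None,fx=4,fy=4,interpolation=cv2.INTER_CUBIC)
cv2.imwrite('pics/b.png',np.hstack([c,e[:c.shape[0]][:, :400]])[...,::-1])
np.set_printoptions(linewidth=250)
# height maps
print('stand z, rows210..262 step2, cols 220..336 step 4');
for v in range(210,264,3): print(v,np.round(P[v,220:338,2][::4]).astype(int))
print('rack')
for v in range(166,244,4): print(v,np.round(P[v,382:436,2][::2]).astype(int))
print(P[238,280],P[207,408])
E
```

```text
stand z, rows210..262 step2, cols 220..336 step 4
210 [-4 -3 -1 -3 -5 -3 -2 -4  3  4 -3 -1  2  4 -2  2 -3 -3  0  3  5 -5  0 -1  3  2  1  2  0 -1]
213 [-2  1  1 -2  0 -6  0 -4  4  2 -1  5 -1  5  0 -1  3  1 -1  4  8 -2  0 -4 -4  0 -2 -2  0 -2]
216 [ 3 -3 -4  0 -5 -4  0 -4 -1  4  1  3  1  3  0  3 -4  0  3  4  7 -3  4  2  4 -2 47 54 58 -3]
219 [-6  0 -6 -9 -3  1  3 -5  1  2 11 13 18 16 19 17 16 15 12  7 18 25 32 39  0 -4  1 -2 56  0]
222 [-3 -4 -2  1 42 40 33 31 20 16 17 10 16 17 17 15 10 11 17 16 23 25 26 37 -1  0 -2 -4 56 -1]
225 [ 0 64  1  0 -5  2 38 35 27 17 10 14  8 15 16 15 11 12 13 11 15 26 32 31  0 -4 -7 -2 57 -3]
228 [ 2 59  1 -1 -5  7 35 27 28 23 12 20 14 10 13 13 14 13 12 15 16 20 31 31  2  0 -2  0 61 -2]
231 [ 5 59  0 -2 -2 -4 41 28 28 19 17 16 15 13  9 17 15  9 17 14 20 26 30 27  2 -5  0 -5 58 -1]
234 [ 0 59  4  0  2  0 37 27 20 24 12 11 17 14 16 13 13 10 18 13 20 25 24 35  1 -2  4  4 60 -2]
237 [-3 62  4  2 -1 -3 39 33 26 19 13 15 18 13 12 15 16 15 15 11 15 20 30 32 -3 -2 45 55 -1  3]
240 [ 0 59 -1  0  0 -5 38 28 26 24 16 13  8 19 18 11 19 12 15  8 17 20 23 38 35 43 -1  0 -
[... 4476 characters left out ...]
9  42  48  44   8  22  44  49  42  40  40  65  88 119 140 161 158  57  84 100  43   1   0]
230 [  4   2   1  -2  -2  33  46  46  43  16  43  46  46  40  42  56  81 106 131 157 158  55  77  97 100  -2  -3]
234 [  2   2  -6  -2   1   2  -1  -4  -2   1  -4  -2  -4  -1  19  47  73  97 120 143 160 159  66  90  97   3   2]
238 [ 1  2  2  4 -4  2 -3  6 -1 -1  2  3 -3 -3  1 -5 -1 -2 -4  9  2 -3 -1  0 -2  0  1]
242 [-1  0 -7 -8  0  1 -4  0 -2 -2  4 -2  0  1  1 -1 -2  0 -2  0  0  0 -4  0 -1  0 -1]
[448.61417077 156.75444839  15.9745217 ] [ 547.78094939 -271.85068451   55.39876997]<stdin>:13: RuntimeWarning: invalid value encountered in cast
<stdin>:15: RuntimeWarning: invalid value encountered in cast
```

View pics/a.png

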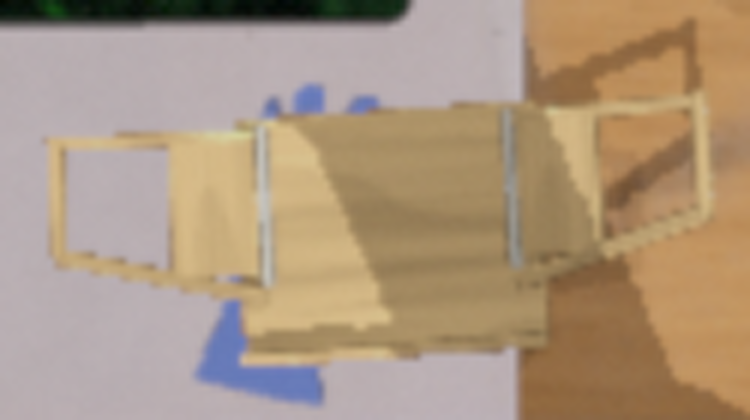

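View pics/b.png

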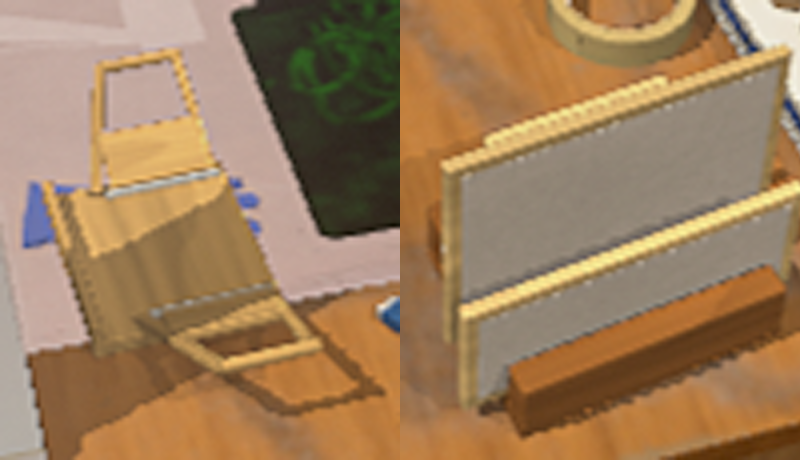

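The crops show both wings partly raised, with the bars at z≈60 mm. The hinge strips in the first crop run (262,125)-(267,285) and (507,105)-(516,265), with the lip line at (243,360)-(547,345). The tall board is in the middle groove. Next I'll compute the poses.

```bash
cat > m.py <<'E'
from h import *
c=camera_model('top');K=np.array(c['intrinsics']);V=np.linalg.inv(np.array(c['view']))
def px(u,v,z):
    r=V[:3,:3]@np.linalg.inv(K)@[u,v,1]; o=V[:3,3]; return o+r*(z-o[2])/r[2]
E
python3 - <<'E'
from m import *
np.set_printoptions(precision=1,suppress=True)
a=lambda u,v,z:px(215+u/6-.4,200+v/6-.4,z)
for n,u,v,z in[('LHback',262,125,15),('LHfront',267,285,15),('RHback',507,105,15),('RHfront',516,265,15),('lipL',243,360,28),('lipR',547,345,28),
 ('barLb',55,142,60),('barLf',62,262,60),('barRb',700,97,58),('barRf',707,213,58),('backL',285,120,14),('backR',500,107,14)]: print(n,a(u,v,z)[:2])
P=np.load('c_top.npz')['P']
im=np.load('c_top.npz')['im']
def fit(p,n):
    m=p.mean(0);w,s,vt=np.linalg.svd(p[:,:2]-m[:2]); d=vt[0];e=(p[:,:2]-m[:2])@d
    print(n,len(p),m,'ang of long axis',np.degrees(np.arctan2(d[1],d[0])),'ext',e.min(),e.max(),'mid',m[:2]+d*(e.min()+e.max())/2)
Q=P[165:245,380:436].reshape(-1,3)
fit(Q[Q[:,2]>154],'tall')
Q2=P[165:245,418:436].reshape(-1,3)
R2=P[190:226,388:404].reshape(-1,3); fit(R2[R2[:,2]>108],'narrow')
L=P[172:240,414:436]; sel=(L[...,2]>90)&(L[...,2]<104)
fit(L[sel],'low?')
# stand base
B=P[218:262,250:306].reshape(-1,3)
b=B[(B[:,2]>5)&(B[:,2]<22)]
print(cv2.minAreaRect(b[:,:2].astype(np.float32)))
l=B[(B[:,2]>24)&(B[:,0]<420)]; fit(l,'lip')
for n,(u0,u1) in{'barL':(222,226),'barR':(330,334)}.items():
    q=P[212:250,u0:u1].reshape(-1,3);q=q[(q[:,2]>50)&(q[:,2]<70)];fit(q,n);print(np.median(q,0))
# side cloud tall
S=np.load('c_side.npz')['P'].reshape(-1,3)
s=S[(S[:,2]>151)&(S[:,2]<170)&(S[:,0]>400)&(S[:,0]<680)&(S[:,1]>-420)&(S[:,1]<-200)];fit(s,'tall side')
for n,(x0,x1,y0,y1) in{'bl':(400,520,255,300),'br':(430,540,-20,35)}.items():
    s=S[(S[:,2]>50)&(S[:,2]<75)&(S[:,0]>x0)&(S[:,0]<x1)&(S[:,1]>y0)&(S[:,1]<y1)];
    if len(s)>3: fit(s,n)
E
```

```text
LHback [508.7 230.8]
LHfront [418.5 227.3]
RHback [519.1  91.9]
RHfront [428.6  87.1]
lipL [377.4 238.6]
lipR [384.3  69.5]
barLb [497.9 337.5]
barLf [432.5 332.7]
barRb [520.2 -15.9]
barRf [456.5 -19.1]
backL [511.5 217.9]
backR [518.   95.9]
tall 206 [ 550.8 -274.5  160.6] ang of long axis -171.9663563015723 ext -100.71542222864906 98.57804261636828 mid [ 551.9 -274.4]
narrow 89 [ 547.7 -234.3  115.9] ang of long axis -173.18794784563505 ext -49.671156836175186 59.02920667760961 mid [ 543.1 -234.8]
low? 189 [ 542.7 -312.4   96.1] ang of long axis -175.85182944506545 ext -106.73427178577863 92.79579689131904 mid [ 549.6 -311.9]
((444.0348815917969, 165.26608276367188), (186.84970092773438, 146.04473876953125), 89.52684783935547)
lip 132 [385.  164.1  29.4] ang of long axis -93.09560987470995 ext -94.14854803856976 91.87053279236649 mid [385.  165.2]
barL 65 [465.9 336.3  59.9] ang of long axis -178.16075493931206 ext -32.9184247769634 35.89131493458748 mid [464.4 336.2]
[466.  336.3  60.1]
barR 69 [486.  -16.   58.7] ang of long axis -178.16789447364934 ext -36.75627979088801 35.67001606975435 mid [486.6 -16. ]
[486.2 -15.   58.6]
tall side 540 [ 550.  -277.5  158.4] ang of long axis -171.80152691569123 ext -105.94974779050197 95.43341038990089 mid [ 555.2 -276.8]
br 100 [491.5 -13.7  56.5] ang of long axis -179.73927945050082 ext -34.29171058332663 41.2166596778026 mid [488.  -13.7]
```

```bash
cat >> h.py <<'E'
def need(pos,psi,tilt=0,leanaxis=None):
    """travel(cm)/rot for TCP target; psi=deg of tool y in world, tool down, then tilt deg about world horizontal axis at leanaxis deg"""
    s=get_state(); A=R.from_rotvec(s['orientation']); p=np.radians(psi)
    y=np.array([np.cos(p),np.sin(p),0]); z=np.array([0,0,-1.]); x=np.cross(y,z)
    B=R.from_matrix(np.stack([x,y,z],1))
    if tilt: l=np.radians(leanaxis); B=R.from_rotvec(np.radians(tilt)*np.array([np.cos(l),np.sin(l),0]))*B
    print('travel',np.round(A.inv().apply(np.array(pos)-s['position'])/10,2),'rot',np.round((A.inv()*B).as_rotvec(),3),'| at',np.round(s['position'],1),'F',np.round(s['force'],1),'gap',round(s['finger_gap'],3),round(s['gripper_force'],1),'t',round(s['t'],2),'q',np.round(s['q'],2))
E
python3 -c "
from h import *
need([465,336,130],93.3)"
```

```text
travel [-27.77 -12.26   7.51] rot [-0.001 -0.    -0.497] | at [266.  565.2 204.9] F [-0.3  0.3  0.3] gap 0.997 0.0 t 0.1 q [-1.17  0.42 -0.01  1.61  0.    1.11 -0.05]
```

```bash
python3 -m creep '[{"travel":[-4.6,-2,1.2],"rot":[0,0,-0.08],"jaw":-0.15},{"travel":[-9.2,-4,2.4],"rot":[0,0,-0.16],"jaw":-0.15},{"travel":[-13.8,-6,3.6],"rot":[0,0,-0.25],"jaw":-0.15},{"travel":[-18.4,-8,4.9],"rot":[0,0,-0.33],"jaw":-0.15},{"travel":[-23,-10.1,6.2],"rot":[0,0,-0.41],"jaw":-0.15},{"travel":[-27.8,-12.3,7.5],"rot":[0,0,-0.497],"jaw":-0.15},{"travel":[-27.8,-12.3,7.5],"rot":[0,0,-0.497],"jaw":-0.15},{"travel":[-27.8,-12.3,7.5],"rot":[0,0,-0.497],"jaw":-0.15}]' 20 && python3 -c "
from h import *
need([465,336,40],93.3)"
```

```text
t: 0.9
position: [466.4, 333.6, 129.7]
orientation: [0.083, -3.14, 0.002]
force: [-0.0, 1.1, 1.2]
finger_gap: 0.426
gripper_force: 0.0
travel [0.12 0.26 8.97] rot [-0.001 -0.001 -0.005] | at [466.4 333.6 129.7] F [-0.   1.1  1.2] gap 0.426 0.0 t 0.9 q [-0.67  0.41 -0.    1.81  0.    0.92  0.95]
```

```bash
python3 -m creep '[{"travel":[0.1,0.2,3],"rot":[0,0,0],"jaw":-0.15},{"travel":[0.1,0.2,6],"rot":[0,0,0],"jaw":-0.15},{"travel":[0.1,0.2,8],"rot":[0,0,0],"jaw":-0.15},{"travel":[0.1,0.2,8.9],"rot":[0,0,0],"jaw":-0.15},{"travel":[0.1,0.2,8.9],"rot":[0,0,0],"jaw":-0.15},{"travel":[0.1,0.2,8.9],"rot":[0,0,0],"jaw":-0.15}]' && python3 -m creep '[{"travel":[0,0,0],"rot":[0,0,0],"jaw":-1},{"travel":[0,0,0],"rot":[0,0,0],"jaw":-1},{"travel":[0,0,0],"rot":[0,0,0],"jaw":-1},{"travel":[0,0,0],"rot":[0,0,0],"jaw":-1},{"travel":[0,0,0],"rot":[0,0,0],"jaw":-1},{"travel":[0,0,0],"rot":[0,0,0],"jaw":-1}]' 15 && python3 -c "
from h import *
need([465,336,40],93.3)
im,P=cloud('side');cv2.imwrite('pics/s1.png',cv2.resize(im[100:260,200:360],None,fx=3.5,fy=3.5)[...,::-1])"
```

```text
t: 1.5
position: [464.2, 338.7, 42.4]
orientation: [-0.091, 3.14, 0.001]
force: [0.2, -0.1, 1.0]
finger_gap: 0.422
gripper_force: 0.0
t: 2.1
position: [464.3, 337.4, 41.4]
orientation: [0.089, -3.14, 0.001]
force: [0.5, -2.4, -0.4]
finger_gap: 0.099
gripper_force: 15.0
travel [-0.06 -0.14  0.14] rot [-0.    -0.    -0.001] | at [464.3 337.4  41.4] F [ 0.5 -2.4 -0.4] gap 0.099 15.0 t 2.1 q [-0.68  0.53 -0.01  1.86  0.01  0.74  0.94]
```

View pics/s1.png

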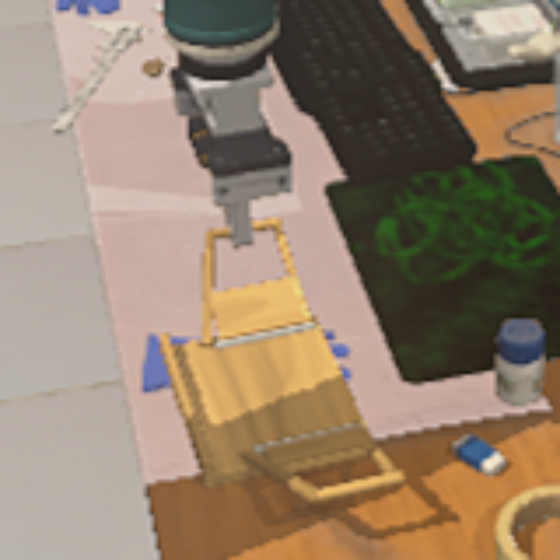

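```bash
python3 -m creep '[{"travel":[0,-0.75,-1.53],"rot":[0,0,0],"jaw":-1},{"travel":[0,-1.2,-2.2],"rot":[0,0,0],"jaw":-1},{"travel":[0,-1.72,-2.93],"rot":[0,0,0],"jaw":-1},{"travel":[0,-2.3,-3.6],"rot":[0,0,0],"jaw":-1},{"travel":[0,-2.89,-4.17],"rot":[0,0,0],"jaw":-1},{"travel":[0,-3.5,-4.7],"rot":[0,0,0],"jaw":-1},{"travel":[0,-4.23,-5.22],"rot":[0,0,0],"jaw":-1},{"travel":[0,-4.23,-5.22],"rot":[0,0,0],"jaw":-1}]' && python3 -m creep '[{"travel":[0,-0.75,-0.45],"rot":[0,0,0],"jaw":-1},{"travel":[0,-1.48,-0.85],"rot":[0,0,0],"jaw":-1},{"travel":[0,-2.3,-1.2],"rot":[0,0,0],"jaw":-1},{"travel":[0,-3.07,-1.47],"rot":[0,0,0],"jaw":-1},{"travel":[0,-3.9,-1.68],"rot":[0,0,0],"jaw":-1},{"travel":[0,-4.73,-1.84],"rot":[0,0,0],"jaw":-1},{"travel":[0,-5.3,-1.9],"rot":[0,0,0],"jaw":-1},{"travel":[0,-5.3,-1.9],"rot":[0,0,0],"jaw":-1}]'
```

```text
t: 2.95
position: [466.8, 296.8, 95.6]
orientation: [-0.09, 3.139, 0.005]
force: [-5.3, 7.9, 12.6]
finger_gap: 0.101
gripper_force: 15.0
t: 3.75
position: [470.2, 242.2, 113.8]
orientation: [-0.089, 3.139, 0.001]
force: [-2.3, 0.3, 11.9]
finger_gap: 0.099
gripper_force: 15.0
```

```bash
python3 -m creep '[{"travel":[0,-0.4,-0.05],"rot":[0,0,0],"jaw":-1},{"travel":[0,-0.7,-0.08],"rot":[0,0,0],"jaw":-1},{"travel":[0,-0.7,-0.08],"rot":[0,0,0],"jaw":-1}]' && python3 -m creep '[{"travel":[0,-0.3,0],"rot":[0,0,0],"jaw":-1},{"travel":[0,-0.3,0],"rot":[0,0,0],"jaw":-1}]'&& python3 -m creep '[{"travel":[0,-0.3,0],"rot":[0,0,0],"jaw":-1},{"travel":[0,-0.3,0],"rot":[0,0,0],"jaw":-1}]'
```

```text
t: 4.05
position: [470.5, 235.3, 114.1]
orientation: [-0.089, 3.139, 0.001]
force: [-0.1, -1.1, 8.6]
finger_gap: 0.098
gripper_force: 15.0
t: 4.25
position: [470.6, 232.5, 114.1]
orientation: [-0.089, 3.139, 0.001]
force: [-0.8, -0.3, 8.9]
finger_gap: 0.097
gripper_force: 15.0
t: 4.45
position: [470.7, 230.2, 114.1]
orientation: [-0.09, 3.139, 0.002]
force: [1.5, 3.6, 7.2]
finger_gap: 0.1
gripper_force: 15.0
```

Force is just beginning to rise, so I'll keep pressing in small steps.

```bash
for i in 1; do python3 -m creep '[{"travel":[0,-0.2,0],"rot":[0,0,0],"jaw":-1},{"travel":[0,-0.2,0],"rot":[0,0,0],"jaw":-1},{"travel":[0,-0.2,0],"rot":[0,0,0],"jaw":-1}]'; done; python3 -m creep '[{"travel":[0,-0.2,0],"rot":[0,0,0],"jaw":-1},{"travel":[0,-0.2,0],"rot":[0,0,0],"jaw":-1},{"travel":[0,-0.2,0],"rot":[0,0,0],"jaw":-1}]'
```

```text
t: 4.75
position: [470.7, 229.9, 114.2]
orientation: [-0.092, 3.139, 0.005]
force: [0.9, 13.5, 3.0]
finger_gap: 0.097
gripper_force: 15.0
t: 5.05
position: [470.7, 229.6, 114.3]
orientation: [-0.094, 3.138, 0.008]
force: [0.7, 22.7, -0.4]
finger_gap: 0.098
gripper_force: 15.0
```

```bash
python3 -m creep '[{"travel":[0,0.35,0],"rot":[0,0,0],"jaw":-1},{"travel":[0,0.35,0],"rot":[0,0,0],"jaw":-0.15},{"travel":[0,0.35,0],"rot":[0,0,0],"jaw":-0.15},{"travel":[0,0.35,0],"rot":[0,0,0],"jaw":-0.15},{"travel":[0,0.35,0],"rot":[0,0,0],"jaw":-0.15},{"travel":[0,0.35,-3],"rot":[0,0,0],"jaw":-0.15},{"travel":[0,0.35,-6],"rot":[0,0,0],"jaw":-0.15},{"travel":[0,0.35,-6],"rot":[0,0,0],"jaw":-0.15}]' && python3 - <<'E'
from h import *
need([487,-16,175],93.3); need([487,-16,40],93.3)
im,P=cloud('top'); b=P[205:260,240:275]; q=b[(b[...,2]>100)&(b[...,2]<140)]; print(len(q),q.min(0),q.max(0),q.mean(0))
q=P[212:250,320:336].reshape(-1,3);q=q[(q[:,2]>52)&(q[:,2]<70)]; print(np.median(q,0))
E
```

```text
t: 5.85
position: [471.9, 229.8, 176.8]
orientation: [-0.089, 3.136, 0.003]
force: [0.2, -0.0, -0.6]
finger_gap: 0.425
gripper_force: 0.0
travel [ -0.11 -24.62   0.13] rot [ 0.002  0.004 -0.001] | at [471.9 229.8 176.8] F [ 0.2 -0.  -0.6] gap 0.425 0.0 t 5.85 q [-0.53  0.27  0.02  1.9  -0.01  0.97  1.12]
travel [ -0.05 -24.65  13.63] rot [ 0.002  0.004 -0.001] | at [471.9 229.8 176.8] F [ 0.2 -0.  -0.6] gap 0.425 0.0 t 5.85 q [-0.53  0.27  0.02  1.9  -0.01  0.97  1.12]Traceback (most recent call last):
  File "<stdin>", line 3, in <module>
    return umr_minimum(a, axis, None, out, keepdims, initial, where)
ValueError: zero-size array to reduction operation minimum which has no identity
```

```bash
python3 -m creep '[{"travel":[0,-5,0],"rot":[0,0,0],"jaw":-0.15},{"travel":[0,-10,0],"rot":[0,0,0],"jaw":-0.15},{"travel":[0,-15,0],"rot":[0,0,0],"jaw":-0.15},{"travel":[0,-20,0],"rot":[0,0,0],"jaw":-0.15},{"travel":[-0.1,-24.6,0],"rot":[0,0,0],"jaw":-0.15},{"travel":[-0.1,-24.6,0],"rot":[0,0,0],"jaw":-0.15},{"travel":[-0.1,-24.6,2],"rot":[0,0,0],"jaw":-0.15},{"travel":[-0.1,-24.6,4],"rot":[0,0,0],"jaw":-0.15}]' && python3 -c "
from h import *
need([487,-16,41],93.3)
im,P=cloud('side');cv2.imwrite('pics/s2.png',cv2.resize(im[100:260,200:360],None,fx=3.5,fy=3.5)[...,::-1])"
```

```text
t: 6.7
position: [485.2, -16.6, 132.4]
orientation: [0.089, -3.14, 0.0]
force: [0.4, 0.1, -0.5]
finger_gap: 0.422
gripper_force: 0.0
travel [-0.19  0.05  9.14] rot [-0.    -0.    -0.001] | at [485.2 -16.6 132.4] F [ 0.4  0.1 -0.5] gap 0.422 0.0 t 6.7 q [-0.18  0.26  0.17  2.03 -0.06  0.85  1.65]
```

View pics/s2.png

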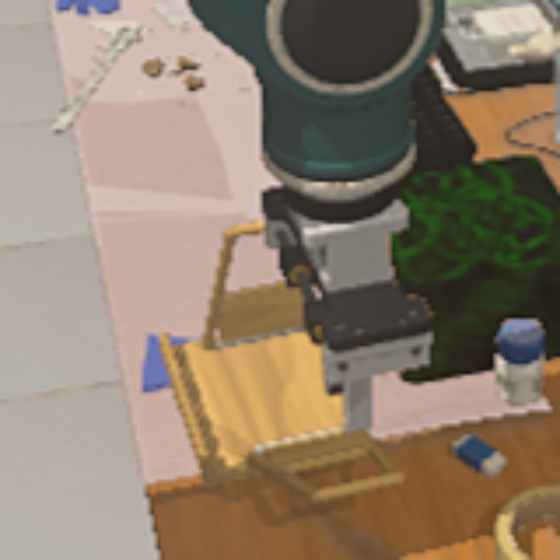

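The left wing is upright, and the gripper hangs over the right wing's bar at crop (350,485). Next I'll descend, grip and swing it up.

```bash
python3 -m creep '[{"travel":[-0.1,0,3],"rot":[0,0,0],"jaw":-0.15},{"travel":[-0.1,0,6],"rot":[0,0,0],"jaw":-0.15},{"travel":[-0.1,0,8],"rot":[0,0,0],"jaw":-0.15},{"travel":[-0.1,0,9.1],"rot":[0,0,0],"jaw":-0.15},{"travel":[-0.1,0,9.1],"rot":[0,0,0],"jaw":-0.15},{"travel":[-0.1,0,9.1],"rot":[0,0,0],"jaw":-0.15}]' && python3 -m creep '[{"travel":[0,0,0],"rot":[0,0,0],"jaw":-1},{"travel":[0,0,0],"rot":[0,0,0],"jaw":-1},{"travel":[0,0,0],"rot":[0,0,0],"jaw":-1},{"travel":[0,0,0],"rot":[0,0,0],"jaw":-1},{"travel":[0,0,0],"rot":[0,0,0],"jaw":-1},{"travel":[0,0,0],"rot":[0,0,0],"jaw":-1}]' 15
```

```text
t: 7.35
position: [486.7, -16.3, 43.1]
orientation: [-0.09, 3.14, -0.0]
force: [-0.9, 0.3, 0.3]
finger_gap: 0.424
gripper_force: 0.0
t: 7.95
position: [486.6, -16.5, 42.6]
orientation: [-0.09, 3.14, -0.0]
force: [0.5, -3.0, 2.4]
finger_gap: 0.094
gripper_force: 15.0
```

```bash
python3 -m creep '[{"travel":[0,0.75,-1.53],"rot":[0,0,0],"jaw":-1},{"travel":[0,1.2,-2.2],"rot":[0,0,0],"jaw":-1},{"travel":[0,1.72,-2.93],"rot":[0,0,0],"jaw":-1},{"travel":[0,2.3,-3.6],"rot":[0,0,0],"jaw":-1},{"travel":[0,2.89,-4.17],"rot":[0,0,0],"jaw":-1},{"travel":[0,3.5,-4.7],"rot":[0,0,0],"jaw":-1},{"travel":[0,4.23,-5.22],"rot":[0,0,0],"jaw":-1},{"travel":[0,4.23,-5.22],"rot":[0,0,0],"jaw":-1}]' && python3 -m creep '[{"travel":[0,0.75,-0.45],"rot":[0,0,0],"jaw":-1},{"travel":[0,1.48,-0.85],"rot":[0,0,0],"jaw":-1},{"travel":[0,2.3,-1.2],"rot":[0,0,0],"jaw":-1},{"travel":[0,3.07,-1.47],"rot":[0,0,0],"jaw":-1},{"travel":[0,3.9,-1.68],"rot":[0,0,0],"jaw":-1},{"travel":[0,4.73,-1.84],"rot":[0,0,0],"jaw":-1},{"travel":[0,5.6,-1.9],"rot":[0,0,0],"jaw":-1},{"travel":[0,5.6,-1.9],"rot":[0,0,0],"jaw":-1}]'
python3 -m creep '[{"travel":[0,0.4,0],"rot":[0,0,0],"jaw":-1},{"travel":[0,0.4,0],"rot":[0,0,0],"jaw":-1},{"travel":[0,0.4,0],"rot":[0,0,0],"jaw":-1}]'
python3 -m creep '[{"travel":[0,0.2,0],"rot":[0,0,0],"jaw":-1},{"travel":[0,0.2,0],"rot":[0,0,0],"jaw":-1},{"travel":[0,0.2,0],"rot":[0,0,0],"jaw":-1}]'
```

```text
t: 8.75
position: [484.9, 24.3, 96.2]
orientation: [-0.088, 3.138, -0.003]
force: [-3.6, -15.3, 21.6]
finger_gap: 0.101
gripper_force: 15.0
t: 9.55
position: [481.3, 83.0, 114.6]
orientation: [-0.092, 3.139, 0.001]
force: [-3.2, 0.3, 17.6]
finger_gap: 0.099
gripper_force: 15.0
t: 9.85
position: [481.1, 86.4, 114.7]
orientation: [-0.091, 3.139, 0.001]
force: [-3.2, 0.2, 18.2]
finger_gap: 0.099
gripper_force: 15.0
t: 10.15
position: [481.0, 88.2, 114.6]
orientation: [-0.09, 3.139, 0.001]
force: [-4.6, 0.8, 19.0]
finger_gap: 0.104
gripper_force: 15.0
```

```bash

python3 -m creep '[{"travel":[0,0.2,0],"rot":[0,0,0],"jaw":-1},{"travel":[0,0.2,0],"rot":[0,0,0],"jaw":-1},{"travel":[0,0.2,0],"rot":[0,0,0],"jaw":-1}]'
python3 -m creep '[{"travel":[0,0.2,0],"rot":[0,0,0],"jaw":-1},{"travel":[0,0.2,0],"rot":[0,0,0],"jaw":-1},{"travel":[0,0.2,0],"rot":[0,0,0],"jaw":-1}]'
python3 -m creep '[{"travel":[0,0.2,0],"rot":[0,0,0],"jaw":-1},{"travel":[0,0.2,0],"rot":[0,0,0],"jaw":-1},{"travel":[0,0.2,0],"rot":[0,0,0],"jaw":-1}]'
```

```text
t: 10.45
position: [480.9, 90.2, 114.6]
orientation: [-0.09, 3.139, 0.001]
force: [-3.2, -0.4, 17.8]
finger_gap: 0.096
gripper_force: 15.0
t: 10.75
position: [480.8, 90.9, 114.6]
orientation: [-0.089, 3.139, -0.001]
force: [-4.3, -8.3, 17.8]
finger_gap: 0.1
gripper_force: 15.0
t: 11.05
position: [480.9, 91.2, 114.6]
orientation: [-0.087, 3.139, -0.004]
force: [-1.8, -19.3, 19.6]
finger_gap: 0.102
gripper_force: 15.0
```

```bash
python3 -m creep '[{"travel":[0,-0.3,0.1],"rot":[0,0,0],"jaw":-1},{"travel":[0,-0.3,0.1],"rot":[0,0,0],"jaw":-0.15},{"travel":[0,-0.3,0.1],"rot":[0,0,0],"jaw":-0.15},{"travel":[0,-0.3,0.1],"rot":[0,0,0],"jaw":-0.15},{"travel":[0,-0.3,0.1],"rot":[0,0,0],"jaw":-0.15},{"travel":[0,-0.3,-4],"rot":[0,0,0],"jaw":-0.15},{"travel":[0,-0.3,-8],"rot":[0,0,0],"jaw":-0.15},{"travel":[0,-0.3,-12],"rot":[0,0,0],"jaw":-0.15}]' && python3 - <<'E'
from h import *
need([553,-275.5,235],98.1)
E
```

```text
t: 11.85
position: [479.9, 90.8, 235.1]
orientation: [0.09, -3.14, 0.0]
force: [0.6, 0.1, -0.2]
finger_gap: 0.424
gripper_force: 0.0
travel [-5.200e+00 -3.699e+01  1.000e-02] rot [-0.    -0.001 -0.084] | at [479.9  90.8 235.1] F [ 0.6  0.1 -0.2] gap 0.424 0.0 t 11.85 q [-0.37  0.14  0.14  1.91 -0.02  1.09  1.4 ]
```

```bash
python3 -m creep '[{"travel":[-0.7,-4.6,0],"rot":[0,0,-0.01],"jaw":-0.15},{"travel":[-1.4,-9.2,0],"rot":[0,0,-0.02],"jaw":-0.15},{"travel":[-2,-13.8,0],"rot":[0,0,-0.03],"jaw":-0.15},{"travel":[-2.6,-18.4,0],"rot":[0,0,-0.04],"jaw":-0.15},{"travel":[-3.3,-23,0],"rot":[0,0,-0.055],"jaw":-0.15},{"travel":[-4,-27.6,0],"rot":[0,0,-0.07],"jaw":-0.15},{"travel":[-4.6,-32.2,0],"rot":[0,0,-0.084],"jaw":-0.15},{"travel":[-5.2,-37,0],"rot":[0,0,-0.084],"jaw":-0.15}]' && python3 -m creep '[{"travel":[0,0,0],"rot":[0,0,0],"jaw":-0.15},{"travel":[0,0,0],"rot":[0,0,0],"jaw":-0.15}]' && python3 - <<'E'
from h import *
need([553,-275.5,131],98.1)
im,P=cloud('top');np.savez('c_top2',im=im,P=P);a=cv2.resize(im[195:270,235:325],None,fx=7,fy=7,interpolation=cv2.INTER_CUBIC)
cv2.imwrite('pics/t2.png',a[...,::-1])
im,P=cloud('side');np.savez('c_side2',im=im,P=P)
S=P.reshape(-1,3)
s=S[(S[:,2]>152)&(S[:,2]<170)&(S[:,0]>440)&(S[:,0]<680)&(S[:,1]>-320)&(S[:,1]<-230)];print(len(s),s.mean(0),s.min(0),s.max(0))
E
```

```text
t: 12.65
position: [553.6, -277.1, 233.6]
orientation: [0.224, -3.134, -0.0]
force: [1.7, 0.6, 0.8]
finger_gap: 0.428
gripper_force: 0.0
t: 12.85
position: [553.0, -276.3, 233.0]
orientation: [0.219, -3.133, -0.0]
force: [-0.3, 0.7, 0.3]
finger_gap: 0.424
gripper_force: 0.0
travel [-0.02  0.08 10.2 ] rot [ 0.    -0.001 -0.002] | at [ 553.  -276.3  233. ] F [-0.3  0.7  0.3] gap 0.424 0.0 t 12.85 q [ 0.15  0.4   0.35  1.61 -0.15  1.16  2.24]
525 [ 551.51340976 -277.24842571  158.61713626] [ 455.96068934 -294.65029306  152.02724986] [ 654.20185168 -257.87911056  164.55162694]
```

View pics/t2.png

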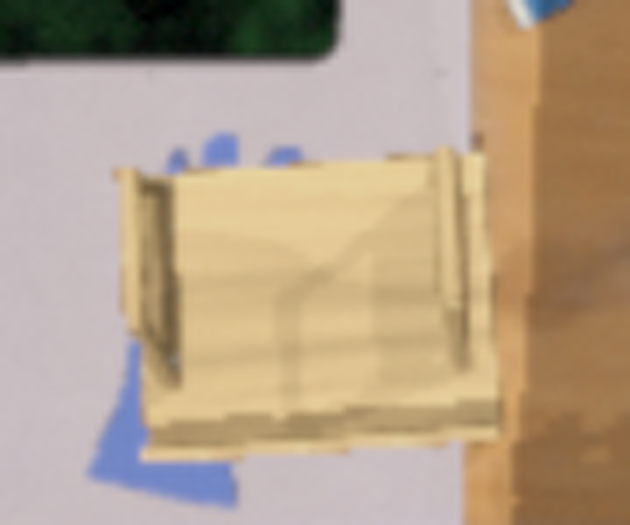

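Both wings are upright. In the crop the lip front edge runs (143,460)-(497,437), the base's back edge (180,177)-(485,155), the bars (128,172)-(135,335) and (445,150)-(455,310), and the wing feet are near (170,388) and (460,370).

```bash
python3 - <<'E'
from m import *
np.set_printoptions(precision=1,suppress=True)
a=lambda u,v,z:px(235+u/7-.43,195+v/7-.43,z)[:2]
y=np.radians(3.3);ex=np.array([np.cos(y),np.sin(y)]);ey=np.array([-ex[1],ex[0]])
o=np.array([445,158.6])
for n,u,v,z,t in[('lipFL',143,460,30,-65),('lipFR',497,437,30,-65),('backL',180,177,14,75),('backR',485,155,14,75),('footL',170,388,14,-31),('footR',460,370,14,-31),('bLb',128,172,132,75),('bLf',135,335,132,-1),('bRb',445,150,132,75),('bRf',455,310,132,-1),('baseLf',143,460,30,86),('baseRf',497,437,30,-86),('baseRb',485,155,14,-86)]:
    p=a(u,v,z)-o; print(n,a(u,v,z),'stand xy if o:',p@ex,p@ey,'expect',t)
for f in('c_top2','c_side2'):
    P=np.load(f+'.npz')['P'].reshape(-1,3); q=P[:,:2]-o; X=q@ex;Y=q@ey
    m=(P[:,2]>25)&(P[:,2]<36)&(X<-45)&(X>-85)&(abs(Y)<80); print(f,'lip',m.sum(),X[m].mean(),np.percentile(X[m],[5,95]),np.polyfit(Y[m],X[m],1))
    m=(P[:,2]>8)&(P[:,2]<20)&(X>50)&(X<100)&(abs(Y)<60); print('back',np.percentile(X[m],[95,99]))
    for s in(1,-1):
        m=(P[:,2]>118)&(P[:,2]<140)&(abs(X)<100)&(abs(Y-70*s)<25); print('bar',s,m.sum(),np.percentile(X[m],[2,50,98]),Y[m].mean(),P[m,2].mean())
E
```

```text
lipFL [375.2 238.6] stand xy if o: -65.05705946342393 83.89762032499205 expect -65
lipFR [384.7  70.2] stand xy if o: -65.31514516605846 -84.82237253986104 expect -65
backL [510.7 224.1] stand xy if o: 69.34754912093791 61.62496078131799 expect 75
backR [520.4  75.7] stand xy if o: 70.4687985402861 -87.0750700953499 expect 75
footL [408.8 228.2] stand xy if o: -32.14388128222298 71.60341185907609 expect -31
footR [416.3  88.2] stand xy if o: -32.69552893092245 -68.59334549685897 expect -31
bLb [506.7 231.3] stand xy if o: 65.818138709323 69.03292464904376 expect 75
bLf [434.7 227.6] stand xy if o: -6.285050539807698 69.47217132509728 expect -1
bRb [515.5  90.6] stand xy if o: 66.50498360613435 -71.91455206583912 expect 75
bRf [444.6  86.4] stand xy if o: -4.5306158086806985 -72.0622834769861 expect -1
baseLf [375.2 238.6] stand xy if o: -65.05705946342393 83.89762032499205 expect 86
baseRf [384.7  70.2] stand xy if o: -65.31514516605846 -84.82237253986104 expect -86
baseRb [520.4  75.7] stand xy if o: 70.4687985402861 -87.0750700953499 expect -86
c_top2 lip 102 -63.34669223614094 [-66.9 -59.9] [ -0.  -63.3]
back [71.8 72.7]
bar 1 78 [-4.9 29.1 66.3] 69.80709489814721 131.97397265296883
bar -1 76 [-4.7 29.2 66.4] -70.60725043684492 131.93136615666336
c_side2 lip 103 -60.91733751854951 [-64.4 -57.3] [ -0.  -60.9]
back [73.2 74.9]
bar 1 96 [-2.6 31.4 68.8] 67.92871764482601 129.07003553156483
bar -1 111 [-2.2 33.1 69.1] -72.50062650122439 129.23736522064115
```

```bash
python3 -m creep '[{"travel":[0,0,3],"rot":[0,0,0],"jaw":-0.15},{"travel":[0,0,6],"rot":[0,0,0],"jaw":-0.15},{"travel":[0,0,8],"rot":[0,0,0],"jaw":-0.15},{"travel":[0,0,9.5],"rot":[0,0,0],"jaw":-0.15},{"travel":[0,0,10.4],"rot":[0,0,0],"jaw":-0.15},{"travel":[0,0,10.4],"rot":[0,0,0],"jaw":-0.15},{"travel":[0,0,10.4],"rot":[0,0,0],"jaw":-0.15}]' && python3 -m creep '[{"travel":[0,0,0],"rot":[0,0,0],"jaw":-1},{"travel":[0,0,0],"rot":[0,0,0],"jaw":-1},{"travel":[0,0,0],"rot":[0,0,0],"jaw":-1},{"travel":[0,0,0],"rot":[0,0,0],"jaw":-1},{"travel":[0,0,0],"rot":[0,0,0],"jaw":-1},{"travel":[0,0,0],"rot":[0,0,0],"jaw":-1}]' 30
```

```text
t: 13.65
position: [553.8, -275.6, 130.5]
orientation: [-0.222, 3.133, -0.001]
force: [0.4, 0.3, -0.1]
finger_gap: 0.427
gripper_force: 0.0
t: 14.25
position: [553.4, -275.6, 129.8]
orientation: [-0.222, 3.134, 0.0]
force: [-0.8, 0.8, 3.5]
finger_gap: 0.081
gripper_force: 30.0
```

```bash
python3 -m creep '[{"travel":[0,0,-1],"rot":[0,0,0],"jaw":-1},{"travel":[0,0,-2],"rot":[0,0,0],"jaw":-1},{"travel":[0,0,-3],"rot":[0,0,0],"jaw":-1},{"travel":[0,0,-4.5],"rot":[0,0,0],"jaw":-1},{"travel":[0,0,-6],"rot":[0,0,0],"jaw":-1}]' && python3 -m creep '[{"travel":[0,0,-3],"rot":[0,0,0],"jaw":-1},{"travel":[0,0,-6],"rot":[0,0,0],"jaw":-1},{"travel":[0,0,-8],"rot":[0,0,0],"jaw":-1},{"travel":[0,0,-9.5],"rot":[0,0,0],"jaw":-1},{"travel":[0,0,-9.5],"rot":[0,0,0],"jaw":-1},{"travel":[0,0,-9.5],"rot":[0,0,0],"jaw":-1}]' && python3 - <<'E'
from h import *
need([540,-100,285],60)
im,P=cloud('side');np.savez('c_side3',im=im,P=P)
a=cv2.resize(im[190:370,280:440],None,fx=3.3,fy=3.3);cv2.imwrite('pics/s3.png',a[...,::-1])
E
```

```text
t: 14.75
position: [553.4, -275.7, 191.3]
orientation: [-0.222, 3.133, -0.0]
force: [-0.2, 0.5, -2.2]
finger_gap: 0.084
gripper_force: 30.0
t: 15.35
position: [553.2, -275.5, 284.2]
orientation: [0.222, -3.133, -0.0]
force: [-0.7, 0.6, -1.1]
finger_gap: 0.08
gripper_force: 30.0
travel [-1.16 17.56 -0.07] rot [ 0.    -0.     0.665] | at [ 553.2 -275.5  284.2] F [-0.7  0.6 -1.1] gap 0.08 30.0 t 15.35 q [ 0.14  0.36  0.36  1.55 -0.13  1.26  2.23]
```

View pics/s3.png

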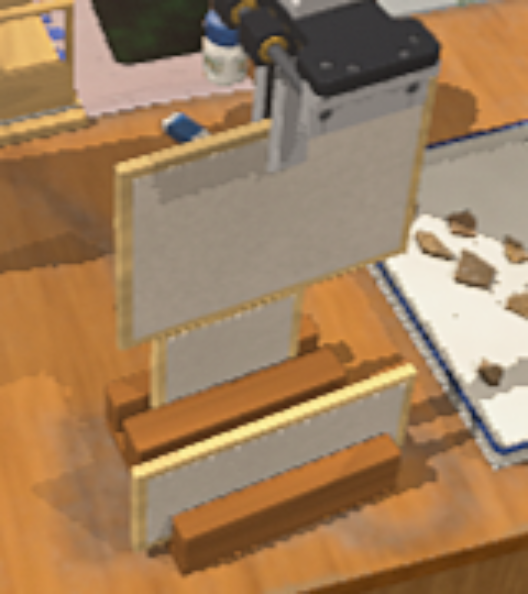

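The board is held level and clear of the rack, and its neighbours are still in place. I'll measure its offset in the hand.

```bash
python3 - <<'E'
from h import *
np.set_printoptions(precision=2,suppress=True)
S=np.load('c_side3.npz')['P'].reshape(-1,3); s=get_state(); A=R.from_rotvec(s['orientation'])
T=A.inv().apply(S-s['position'])
m=(abs(T[:,1])<10)&(abs(T[:,0])<120)&(T[:,2]>-40)&(T[:,2]<128)
m=np.where(np.isnan(T[:,0]),False,m); t=T[m]; f=t[(t[:,2]>5)&(abs(t[:,0])<90)&(t[:,2]<110)]
c=np.linalg.lstsq(np.c_[f[:,0],f[:,2],np.ones(len(f))],f[:,1],rcond=None)[0]; print('y=ax+bz+c',c,'tilt',np.degrees(c[:2]))
for z0,z1 in[(0,20),(40,60),(80,105)]:
    g=t[(t[:,2]>z0)&(t[:,2]<z1)]; print('x range',np.percentile(g[:,0],[.5,99.5]))
for x0 in(-80,-40,0,40,80):
    g=t[abs(t[:,0]-x0)<12]; print(x0,'z range',np.percentile(g[:,2],[.5,99.5]))
E
```

```text
y=ax+bz+c [-0.   -0.   -3.86] tilt [-0.04 -0.01]
x range [-100.42   98.2 ]
x range [-99.95  98.23]
x range [-99.48  97.88]
-80 z range [-12.34 117.9 ]
-40 z range [-13.28 116.18]
0 z range [-38.57 117.5 ]
40 z range [-32.38 115.74]
80 z range [-32.7  115.83]
```

```bash
cat >> h.py <<'E'
yw=np.radians(3.3);ex=np.array([np.cos(yw),np.sin(yw)]);ey=np.array([-ex[1],ex[0]]);o=np.array([443.3,158.4])
def st(X,Y,Z): return [*(o+X*ex+Y*ey),Z]
E
python3 -c "
from h import *
need(st(-12,0,286),3.3)"
```

```text
travel [ 5.95 44.59 -0.19] rot [-0.000e+00 -1.000e-03  1.655e+00] | at [ 553.  -275.3  283.7] F [-0.4 -0.  -1.5] gap 0.081 30.0 t 15.4 q [ 0.14  0.36  0.36  1.55 -0.13  1.26  2.23]
```

```bash
python3 -m creep '[{"travel":[0.2,1.5,0],"rot":[0,0,0.06],"jaw":-1},{"travel":[0.5,4,0],"rot":[0,0,0.15],"jaw":-1},{"travel":[0.9,7,0],"rot":[0,0,0.26],"jaw":-1},{"travel":[1.3,10,-0.1],"rot":[0,0,0.37],"jaw":-1},{"travel":[1.7,13,-0.1],"rot":[0,0,0.48],"jaw":-1},{"travel":[2.1,16,-0.1],"rot":[0,0,0.59],"jaw":-1},{"travel":[2.5,19,-0.1],"rot":[0,0,0.7],"jaw":-1},{"travel":[2.9,22,-0.1],"rot":[0,0,0.81],"jaw":-1}]' && python3 -c "
from h import *
need(st(-12,0,286),3.3)"
```

```text
t: 16.2
position: [492.7, -60.7, 284.6]
orientation: [-1.037, -2.964, 0.001]
force: [0.4, -0.2, -0.9]
finger_gap: 0.086
gripper_force: 30.0
travel [18.42 13.24 -0.13] rot [-0.002 -0.001  0.84 ] | at [492.7 -60.7 284.6] F [ 0.4 -0.2 -0.9] gap 0.086 30.0 t 16.2 q [-0.27  0.11  0.36  1.83 -0.04  1.2   1.  ]
```

```bash
python3 -m creep '[{"travel":[2.2,1.6,0],"rot":[0,0,0.11],"jaw":-1},{"travel":[4.5,3.3,0],"rot":[0,0,0.22],"jaw":-1},{"travel":[7,5,0],"rot":[0,0,0.33],"jaw":-1},{"travel":[9.5,6.8,0],"rot":[0,0,0.44],"jaw":-1},{"travel":[12,8.6,0],"rot":[0,0,0.55],"jaw":-1},{"travel":[14.5,10.4,-0.1],"rot":[0,0,0.66],"jaw":-1},{"travel":[17,12.2,-0.1],"rot":[0,0,0.77],"jaw":-1},{"travel":[18.4,13.2,-0.1],"rot":[0,0,0.84],"jaw":-1}]' && python3 -m creep '[{"travel":[0,0,0],"rot":[0,0,0],"jaw":-1},{"travel":[0,0,0],"rot":[0,0,0],"jaw":-1}]' && python3 -c "
from h import *
need(st(-11,0,270),3.3,15,93.3)
need(st(-11,0,160),3.3,15,93.3)"
```

```text
t: 17.0
position: [429.9, 157.8, 285.7]
orientation: [-2.154, -2.286, 0.002]
force: [-0.3, -0.0, -1.2]
finger_gap: 0.081
gripper_force: 30.0
t: 17.2
position: [431.0, 155.3, 285.9]
orientation: [-2.149, -2.291, 0.002]
force: [0.0, -1.1, -0.7]
finger_gap: 0.083
gripper_force: 30.0
travel [0.24 0.15 1.59] rot [0.261 0.002 0.006] | at [431.  155.3 285.9] F [ 0.  -1.1 -0.7] gap 0.083 30.0 t 17.2 q [-0.57  0.04  0.16  1.91 -0.01  1.2  -0.34]
travel [ 0.25  0.16 12.59] rot [0.261 0.002 0.006] | at [431.  155.3 285.9] F [ 0.  -1.1 -0.7] gap 0.083 30.0 t 17.2 q [-0.57  0.04  0.16  1.91 -0.01  1.2  -0.34]
```

```bash
python3 -m creep '[{"travel":[0.1,0.1,0.4],"rot":[0.08,0,0],"jaw":-1},{"travel":[0.2,0.1,0.9],"rot":[0.17,0,0.003],"jaw":-1},{"travel":[0.24,0.15,1.6],"rot":[0.261,0.002,0.006],"jaw":-1},{"travel":[0.24,0.15,4],"rot":[0.261,0.002,0.006],"jaw":-1},{"travel":[0.24,0.15,7],"rot":[0.261,0.002,0.006],"jaw":-1},{"travel":[0.24,0.15,10],"rot":[0.261,0.002,0.006],"jaw":-1},{"travel":[0.24,0.15,12.6],"rot":[0.261,0.002,0.006],"jaw":-1},{"travel":[0.24,0.15,12.6],"rot":[0.261,0.002,0.006],"jaw":-1}]' && python3 -m creep '[{"travel":[0,0,0],"rot":[0,0,0],"jaw":-1},{"travel":[0,0,0],"rot":[0,0,0],"jaw":-1},{"travel":[0,0,0],"rot":[0,0,0],"jaw":-1}]' && python3 - <<'E'
from h import *
need(st(-11,0,131),3.3,15,93.3)
im,P=cloud('side');np.savez('c_side4',im=im,P=P)
a=cv2.resize(im[120:270,200:360],None,fx=4,fy=4,interpolation=cv2.INTER_CUBIC);cv2.imwrite('pics/s4.png',a[...,::-1])
E
```

```text
t: 18.0
position: [431.2, 156.5, 158.0]
orientation: [-2.024, -2.14, 0.287]
force: [-0.1, -0.6, -0.0]
finger_gap: 0.079
gripper_force: 30.0
t: 18.3
position: [433.2, 158.3, 161.8]
orientation: [-2.026, -2.143, 0.277]
force: [-0.1, -0.7, -0.6]
finger_gap: 0.087
gripper_force: 30.0
travel [-0.05  0.7   3.  ] rot [ 0.003 -0.002 -0.001] | at [433.2 158.3 161.8] F [-0.1 -0.7 -0.6] gap 0.087 30.0 t 18.3 q [-0.51  0.34  0.18  1.88 -0.14  1.19 -0.2 ]
```

View pics/s4.png

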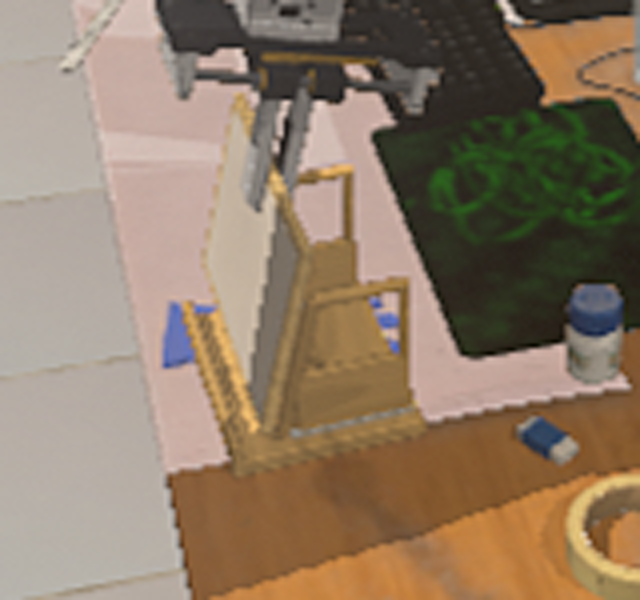

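The tilted board hangs above the strip, behind the lip and in front of both wings. I'll lower it gently.

```bash
python3 -m creep '[{"travel":[0,0.14,0.6],"rot":[0,0,0],"jaw":-1},{"travel":[0,0.28,1.2],"rot":[0,0,0],"jaw":-1},{"travel":[0,0.4,1.7],"rot":[0,0,0],"jaw":-1},{"travel":[0,0.5,2.1],"rot":[0,0,0],"jaw":-1},{"travel":[0,0.58,2.45],"rot":[0,0,0],"jaw":-1},{"travel":[0,0.62,2.6],"rot":[0,0,0],"jaw":-1},{"travel":[0,0.62,2.6],"rot":[0,0,0],"jaw":-1},{"travel":[0,0.62,2.6],"rot":[0,0,0],"jaw":-1}]' && python3 -m creep '[{"travel":[0,0.03,0.1],"rot":[0,0,0],"jaw":-1},{"travel":[0,0.05,0.2],"rot":[0,0,0],"jaw":-1},{"travel":[0,0.05,0.2],"rot":[0,0,0],"jaw":-1}]' && python3 -c "
from h import *
need(st(-4.3,0,129),3.3,15,93.3)"
```

```text
t: 19.15
position: [431.9, 158.3, 134.0]
orientation: [-2.026, -2.142, 0.28]
force: [0.3, 0.6, -0.9]
finger_gap: 0.085
gripper_force: 30.0
t: 19.45
position: [431.7, 158.3, 131.8]
orientation: [-2.026, -2.142, 0.28]
force: [-0.4, -0.8, -1.0]
finger_gap: 0.08
gripper_force: 30.0
travel [-0.05  0.78  0.08] rot [ 0.001 -0.002 -0.001] | at [431.7 158.3 131.8] F [-0.4 -0.8 -1. ] gap 0.08 30.0 t 19.45 q [-0.51  0.38  0.18  1.9  -0.15  1.13 -0.19]
```

```bash
python3 -m creep '[{"travel":[0,0.2,-0.05],"rot":[0,0,0],"jaw":-1},{"travel":[0,0.4,-0.1],"rot":[0,0,0],"jaw":-1},{"travel":[0,0.4,-0.1],"rot":[0,0,0],"jaw":-1}]' && python3 -m creep '[{"travel":[0,0.1,-0.03],"rot":[0,0,0],"jaw":-1},{"travel":[0,0.2,-0.05],"rot":[0,0,0],"jaw":-1},{"travel":[0,0.2,-0.05],"rot":[0,0,0],"jaw":-1}]' && python3 -m creep '[{"travel":[0,0.1,-0.03],"rot":[0,0,0],"jaw":-1},{"travel":[0,0.1,-0.03],"rot":[0,0,0],"jaw":-1}]'&& python3 -m creep '[{"travel":[0,0.1,-0.03],"rot":[0,0,0],"jaw":-1},{"travel":[0,0.1,-0.03],"rot":[0,0,0],"jaw":-1}]'
```

```text
t: 19.75
position: [436.2, 158.5, 131.8]
orientation: [-2.026, -2.142, 0.28]
force: [0.9, -0.0, -0.4]
finger_gap: 0.083
gripper_force: 30.0
t: 20.05
position: [438.1, 158.6, 131.8]
orientation: [-2.026, -2.142, 0.28]
force: [0.0, -0.1, -0.6]
finger_gap: 0.079
gripper_force: 30.0
t: 20.25
position: [438.8, 158.6, 131.8]
orientation: [-2.025, -2.142, 0.281]
force: [-1.9, -0.6, -0.3]
finger_gap: 0.081
gripper_force: 30.0
t: 20.45
position: [439.0, 158.6, 131.7]
orientation: [-2.024, -2.142, 0.283]
force: [-7.9, -0.4, 1.9]
finger_gap: 0.087
gripper_force: 30.0
```

```bash
python3 -m creep '[{"travel":[0,-0.12,0],"rot":[0,0,0],"jaw":-1},{"travel":[0,-0.12,0.1],"rot":[0,0,0],"jaw":-1},{"travel":[0,-0.12,0.15],"rot":[0,0,0],"jaw":-1},{"travel":[0,-0.12,0.15],"rot":[0,0,0],"jaw":-1}]' && python3 -m creep '[{"travel":[0,0,0.1],"rot":[0,0,0],"jaw":-1},{"travel":[0,0,0.1],"rot":[0,0,0],"jaw":-1}]' && python3 -m creep '[{"travel":[0,0,0.07],"rot":[0,0,0],"jaw":-1},{"travel":[0,0,0.07],"rot":[0,0,0],"jaw":-1}]'
```

```text
t: 20.85
position: [438.5, 158.7, 130.7]
orientation: [-2.026, -2.142, 0.28]
force: [-1.3, 0.5, -1.1]
finger_gap: 0.083
gripper_force: 30.0
t: 21.05
position: [438.2, 158.6, 129.6]
orientation: [-2.026, -2.142, 0.28]
force: [-1.6, 0.3, 0.1]
finger_gap: 0.086
gripper_force: 30.0
t: 21.25
position: [438.0, 158.6, 129.0]
orientation: [-2.026, -2.142, 0.28]
force: [-2.3, 0.6, -0.3]
finger_gap: 0.08
gripper_force: 30.0
```

```bash
python3 -m creep '[{"travel":[0,0,0.07],"rot":[0,0,0],"jaw":-1},{"travel":[0,0,0.07],"rot":[0,0,0],"jaw":-1}]' && python3 -m creep '[{"travel":[0,0,0.07],"rot":[0,0,0],"jaw":-1},{"travel":[0,0,0.07],"rot":[0,0,0],"jaw":-1}]' && python3 -m creep '[{"travel":[0,0,0.07],"rot":[0,0,0],"jaw":-1},{"travel":[0,0,0.07],"rot":[0,0,0],"jaw":-1}]'
```

```text
t: 21.45
position: [438.0, 158.8, 128.7]
orientation: [-2.026, -2.143, 0.279]
force: [-2.3, 0.8, 5.8]
finger_gap: 0.082
gripper_force: 30.0
t: 21.65
position: [438.1, 158.8, 128.6]
orientation: [-2.026, -2.143, 0.279]
force: [-3.5, 0.0, 16.2]
finger_gap: 0.079
gripper_force: 30.0
t: 21.85
position: [438.2, 158.8, 128.5]
orientation: [-2.026, -2.143, 0.278]
force: [-3.4, -1.4, 26.5]
finger_gap: 0.083
gripper_force: 30.0
```

```bash
python3 -m creep '[{"travel":[0,0,-0.15],"rot":[0,0,0],"jaw":-1},{"travel":[0,0,-0.15],"rot":[0,0,0],"jaw":-1},{"travel":[0,0,-0.15],"rot":[0,0,0],"jaw":-0.6},{"travel":[0,0,-0.15],"rot":[0,0,0],"jaw":-0.4},{"travel":[0,0,-0.15],"rot":[0,0,0],"jaw":-0.3},{"travel":[0,0,-0.15],"rot":[0,0,0],"jaw":-0.3},{"travel":[0,0,-0.15],"rot":[0,0,0],"jaw":-0.3},{"travel":[0,0,-0.15],"rot":[0,0,0],"jaw":-0.3}]' 5 && python3 -m creep '[{"travel":[0,0,-1],"rot":[0,0,0],"jaw":-0.3},{"travel":[0,0,-2.5],"rot":[0,0,0],"jaw":-0.3},{"travel":[0,0,-4.5],"rot":[0,0,0],"jaw":-0.3},{"travel":[0,0,-7.5],"rot":[0,0,0],"jaw":-0.3},{"travel":[0,0,-11],"rot":[0,0,0],"jaw":-0.3},{"travel":[0,0,-15],"rot":[0,0,0],"jaw":-0.3},{"travel":[0,0,-18],"rot":[0,0,0],"jaw":-0.3},{"travel":[0,0,-18],"rot":[0,0,0],"jaw":-0.3}]'&& python3 - <<'E'
from h import *
need(st(150,200,290),3.3,15,93.3)
im,P=cloud('side');np.savez('c_side5',im=im,P=P)
a=cv2.resize(im[120:370,200:430],None,fx=2.4,fy=2.4,interpolation=cv2.INTER_CUBIC);cv2.imwrite('pics/s5.png',a[...,::-1])
P=P.reshape(-1,3);q=P[:,:2]-o;X=q@ex;Y=q@ey
for z0 in(40,70,100,130,150):
    m=(abs(P[:,2]-z0)<5)&(X>-70)&(X<20)&(abs(Y)<115); print(z0,m.sum(),np.percentile(Y[m],[1,99]).round(1),[np.median(X[m&(abs(Y-y)<12)]).round(1) for y in(-80,-40,0,40,80)])
E
```

```text
t: 22.65
position: [437.9, 158.6, 128.5]
orientation: [-2.026, -2.142, 0.28]
force: [-1.0, 1.0, -0.2]
finger_gap: 0.353
gripper_force: 0.0
t: 23.45
position: [486.3, 161.2, 306.5]
orientation: [-2.028, -2.145, 0.272]
force: [0.2, -0.1, -0.1]
finger_gap: 0.347
gripper_force: 0.0
travel [19.99 10.73 -1.04] rot [ 0.007 -0.003 -0.002] | at [486.3 161.2 306.5] F [ 0.2 -0.1 -0.1] gap 0.347 0.0 t 23.45 q [-0.5   0.29  0.21  1.59 -0.12  1.51 -0.21]
40 105 [-99.9  94.4] [np.float64(1.1), np.float64(-31.6), np.float64(-31.6), np.float64(-31.7), np.float64(-32.1)]
70 100 [-101.7   96.5] [np.float64(-0.9), np.float64(-23.2), np.float64(-24.1), np.float64(-24.0), np.float64(-24.5)]
100 83 [-100.4   95.2] [np.float64(-15.2), np.float64(-15.1), np.float64(-15.8), np.float64(-16.5), np.float64(-16.2)]
130 102 [-101.9   90.8] [np.float64(-6.0), np.float64(-7.3), np.float64(-8.3), np.float64(-7.6), np.float64(-7.6)]
150 92 [-102.4   92.9] [np.float64(-1.9), np.float64(-2.0), np.float64(-2.5), np.float64(-2.4), np.float64(-2.5)]
```

View pics/s5.png

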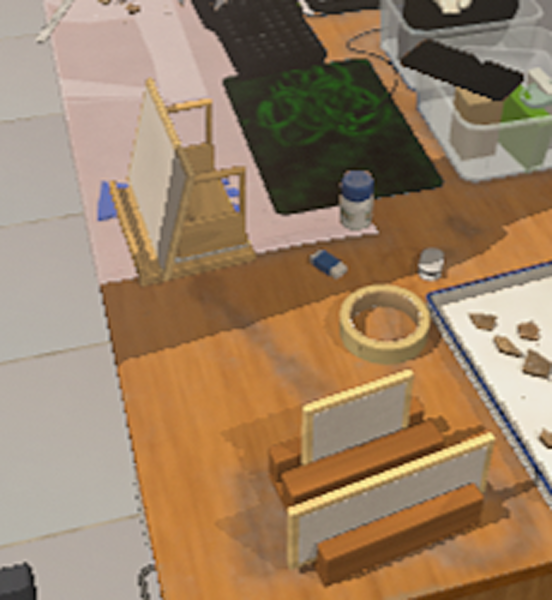

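The board leans flat at about 15° against both wings, with its lower edge behind the lip (crop ~(165,250)). It's centred to within about 1–2 mm, and the other two boards and the bystanders are where they were.

```bash
python3 -m creep '[{"travel":[0,0,0],"rot":[0,0,0],"jaw":-0.3},{"travel":[0,0,0],"rot":[0,0,0],"jaw":-0.3},{"travel":[0,0,0],"rot":[0,0,0],"jaw":-0.3}]' && python3 -c "
from workcell import *
print(sign_off())"
```

```text
t: 23.8
position: [483.8, 160.9, 301.8]
orientation: [-2.025, -2.142, 0.282]
force: [0.5, 0.2, 0.2]
finger_gap: 0.351
gripper_force: 0.0
the job is handed in; nothing more can be done
None
```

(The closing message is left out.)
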